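# Swap transit covers for glazed lids and close the keeper bar

### The arm

A 6-joint arm with a two-finger parallel gripper is mounted at the origin on the work surface. World frame = base frame: x ahead of the robot, y to its left, z up, the work surface at z = 0. Lengths are in m, angles in degrees, forces in N, time in s.
With the tool pointing down it reaches from about 0.325 to 0.85 m from the base axis. Payload 15.5 kg.
Tool frame: the origin (TCP) lies at the very end of the fingers, on their centre line; the grasp point (between the pads) lies arm.grip_depth behind it (arm.grip_depth is the distance from the TCP to the grasp point, in m); z points along the fingers, y is the direction in which the jaws open and shut (so a half turn about z gives the same grasp; the last joint's range is limited). The gripper opens to 91 mm and grips with 3 to 60 N. Pads are 32 mm wide; open, the fingers measure 118 mm over their backs; the gripper's body (76 mm by 178 mm) begins 60 mm behind the grasp point.
Start: joints at [-74.914, 28.281, 77.091, -0, 74.628, -5.472], TCP at [0.219, -0.585, 0.214] pointing down, gripper open.
Joint ranges: [-166.48, 166.48], [-47.26, 123.95], [12.59, 153.08], [-70.14, 250.14], [6.76, 159.57], [-176.63, 176.63]. Speed limits (degrees/s): [108.29, 108.29, 147.25, 172.46, 172.46, 172.46].

### API

Orientations are given as a 3x3 rotation matrix whose columns are the frame's x, y, z axes.
In Python, from rig import arm gives the robot as it stands. Calls block until the motion is done:
- arm.move_to(position, orientation): joint-space move of the TCP to a pose.
- arm.move_l(position, orientation=None, feed=0.15): straight line of the TCP; orientation=None keeps the orientation; feed is the mean speed in m/s.
- arm.move_joints(angles): joint-space move.
- arm.grip(opening): finger opening in m; the grip force is fixed at half the most; returns when the fingers have stopped.
- arm.sleep(seconds).
- arm.solve_ik(position, orientation): joint angles nearest the present ones, or None.
- arm.snapshot(name): name is "scene" or "top" or "wrist"; returns the picture (384x512x3 uint8, red, green, blue); there is no depth.
- arm.get_calibration(name): a dict with "intrinsics" (3x3 intrinsics, pixels), "k1" (the pictures are not rectified: a ray, as slopes to the right and down, at radius r is drawn at 1 + k1 r^2 times it, then the intrinsics apply), "cam_to_world" (4x4, takes a point from camera to world coordinates). Camera axes: x right, y down, z forward; pixel columns grow to the right and rows downward; lengths in m; the calibration is good to about 2 mm. A picture is of the moment at which its call begins: read the wrist's pose just before it. get_calibration takes no time and is no camera call; for the wrist camera it gives the pose at the moment of the call.
A pose or a line that the arm cannot do raises arm.Unreachable and nothing moves.
- arm.sign_off(): hands the job in, once; it reports no verdict.
Readings, each from a call of its own:
- arm.current_t(): time.
- arm.current_joint_positions(): joint angles.
- arm.current_dq(): joint speeds.
- arm.current_tau(): joint torques, N m.
- arm.current_ee_pos(): TCP position.
- arm.current_tool_rot(): TCP orientation.
- arm.current_force(): force on the tool from outside, world axes, zero at the start.
- arm.current_torque(): the same for the moment, N m.
- arm.current_width(): finger opening in m.
Only numpy, scipy, OpenCV 4.12 (cv2) and the standard library are available. Lean on these libraries where they do the work, as an engineer would, in place of code of your own. Each camera call takes 0.05 s, during which the arm holds its last target. There are 200 camera calls.

### The job

Push the free end of the keeper bar to swing it well clear of the row of jars, at least 55 degrees open. Lift every grey transit cover off its jar and put it inside the white crate, and set a glazed lid squarely on each of the three jars, plug in the mouth, fully seated and level. Then swing the bar back against its stop over the lidded jars, leaving the jars standing in their pockets and the other wares where they are.

Things in the scene. Friction and masses are not known exactly. Their poses are not given: they have to be found in the camera images.
- rack: fixed wooden board, 104 x 300 x 14 mm, with three pockets (8 mm lips) in a row along its y axis, 88 mm apart, the middle one at its centre; a jar stands in each. Origin under its centre, on the bench; y points towards the bar's pivot post (26 mm thick, at x 0, y +175 mm). A stop post (16 mm thick, 150 mm high) stands at x +20, y -142 mm: the closed bar rests on its -x side.
- bar (a joint): swing of the aluminium keeper bar, rad: 0 = closed, straight over the row of jars; grows to 1.4 as its free end swings level to the rack's -x side (clockwise from above). 335 mm long, 22 wide; underside 121, top 145 mm above the bench, 5 mm or more over the grips of seated covers and lids. Light friction (under 1 N at the free end), stays where left. Starts at 0 to 0.15.
- bar_pivot (a point): point on the bar's pivot axis, at mid height of the bar (133 mm above the bench)
- bar_end (a point): point on the bar's centre line 330 mm from the pivot, at the free end, at mid height of the bar
- pad: fixed white foam pad, 100 x 340 mm, 12 mm thick, on which the glazed lids wait in a row along its y axis. Origin under its centre.
- crate: fixed white plastic crate, open on top, 160 (x) x 220 (y) mm outside, 65 mm high, walls and floor 5 mm. Origin under its centre.
- jar0: round pink glazed ceramic jar, 75 mm across, 70 mm high, loose in its pocket (up to 5 mm of play), 450 g. Origin: centre of its underside, z up its axis.
- jar0_rim (a point): centre of the mouth of jar0, level with its rim: outer diameter 72 mm, mouth 63 mm
- cover0: grey plastic transit cover, 40 g: loose disc 74 mm across, with a 52 mm plug 6 mm deep below and an upright straight tab on top, 10 mm thick (x), 36 mm long (y), from 11 to 33 mm above the origin. Origin: centre of the plug's underside, 6 mm below the rim it lies on. Starts on a jar, tab roughly along the row. One to three covers are there; the other jars stand open.
- lid0: pink glazed lid, about 120 g: disc 76 mm across, 6 mm thick, with a 52 mm plug 6 mm deep below and a round knob on top, 22 mm thick, from 12 to 36 mm above the origin. Origin: centre of the plug's underside, z up; seated, the disc lies flat on the rim and the origin is 6 mm below it. Starts on the foam pad. All lids are alike, any lid fits any jar.
- jar1: round pink glazed ceramic jar, 75 mm across, 70 mm high, loose in its pocket (up to 5 mm of play), 450 g. Origin: centre of its underside, z up its axis.
- jar1_rim (a point): centre of the mouth of jar1, level with its rim: outer diameter 72 mm, mouth 63 mm
- cover1: grey plastic transit cover, 40 g: loose disc 74 mm across, with a 52 mm plug 6 mm deep below and an upright straight tab on top, 10 mm thick (x), 36 mm long (y), from 11 to 33 mm above the origin. Origin: centre of the plug's underside, 6 mm below the rim it lies on. Starts on a jar, tab roughly along the row. One to three covers are there; the other jars stand open.
- lid1: pink glazed lid, about 120 g: disc 76 mm across, 6 mm thick, with a 52 mm plug 6 mm deep below and a round knob on top, 22 mm thick, from 12 to 36 mm above the origin. Origin: centre of the plug's underside, z up; seated, the disc lies flat on the rim and the origin is 6 mm below it. Starts on the foam pad. All lids are alike, any lid fits any jar.
- jar2: round pink glazed ceramic jar, 75 mm across, 70 mm high, loose in its pocket (up to 5 mm of play), 450 g. Origin: centre of its underside, z up its axis.
- jar2_rim (a point): centre of the mouth of jar2, level with its rim: outer diameter 72 mm, mouth 63 mm
- cover2: grey plastic transit cover, 40 g: loose disc 74 mm across, with a 52 mm plug 6 mm deep below and an upright straight tab on top, 10 mm thick (x), 36 mm long (y), from 11 to 33 mm above the origin. Origin: centre of the plug's underside, 6 mm below the rim it lies on. Starts on a jar, tab roughly along the row. One to three covers are there; the other jars stand open.
- lid2: pink glazed lid, about 120 g: disc 76 mm across, 6 mm thick, with a 52 mm plug 6 mm deep below and a round knob on top, 22 mm thick, from 12 to 36 mm above the origin. Origin: centre of the plug's underside, z up; seated, the disc lies flat on the rim and the origin is 6 mm below it. Starts on the foam pad. All lids are alike, any lid fits any jar.
- pot0: small sage pot, 52 mm across, 48 mm high; not part of the job. Origin: underside.
- pot1: blue pot, 72 mm across, 60 mm high; not part of the job. Origin: underside.
- pot2: cream pot, 84 mm across, 75 mm high; not part of the job. Origin: underside.
- pot3: sage cup-shaped pot, 68 mm across, 80 mm high; not part of the job. Origin: underside.
- brush: brush lying on the bench; not part of the job. Origin: underside.
Things that resemble listed ones, but are neither listed nor needed, are in the scene too. Leave any blue or yellow look-alike of the lid1 alone.

How it is judged:
By the outcome, as a careful person would: the job done as asked, in the order asked, and still so for the second after the job is handed in, with the robot touching nothing.
Of cover0, cover1, cover2 only 1 to 3 are there at a start; the rules pass over those that are not, and their reading is None.
At some moment in a run one of lid0, lid1, lid2 may be knocked a few centimetres aside while the robot is not near it.
Once in a run the grip may slacken for a moment while it holds something.
It also fails if it takes over 210 s, if anything falls off the work surface, if the arm or the gripper's body presses on something with over 40 N, if the wrist force passes 120 N, or if a joint passes its speed limit or range.

## Working session

There is one attempt and no reset: what is moved stays moved. The work goes in short steps, each a Python script; the robot and the scene stay as the last script left them, time stands still between calls to the robot, and variables do not carry over. Pictures are saved under pics/ and viewed, about 12 in all and at most 16, crops included, and the job is handed in when it is done.

```bash
ls; mkdir -p pics; cat > h.py <<'E'
import numpy as np, cv2
from rig import arm
def cast(name,uv,z,cal=None):
    c=cal or arm.get_calibration(name); K=np.array(c["intrinsics"]);T=np.array(c["cam_to_world"]);k=c["k1"]
    uv=np.atleast_2d(np.array(uv,float)); d=np.c_[(uv[:,0]-K[0,2])/K[0,0],(uv[:,1]-K[1,2])/K[1,1]]
    u=d.copy()
    for _ in range(30): u=d/(1+k*(u**2).sum(1,keepdims=True))
    r=np.c_[u,np.ones(len(u))]@T[:3,:3].T; o=T[:3,3]
    return o+r*((z-o[2])/r[:,2])[:,None]
def proj(name,P,cal=None):
    c=cal or arm.get_calibration(name); K=np.array(c["intrinsics"]);T=np.array(c["cam_to_world"]);k=c["k1"]
    p=(np.atleast_2d(P)-T[:3,3])@T[:3,:3]; s=p[:,:2]/p[:,2:]; s=s*(1+k*(s**2).sum(1,keepdims=True))
    return np.c_[s[:,0]*K[0,0]+K[0,2],s[:,1]*K[1,1]+K[1,2]]
def save(name,f,scale=1.5):
    im=arm.snapshot(name); cv2.imwrite(f,cv2.resize(im[:,:,::-1],None,fx=scale,fy=scale)); np.save(f+'.npy',im); return im
def down(yaw):  # yaw deg: world direction of jaw axis (tool y)
    a=np.radians(yaw); y=np.array([np.cos(a),np.sin(a),0]); z=np.array([0,0,-1.]); return np.c_[np.cross(y,z),y,z]
E
python3 - <<'E'
from h import *
for n in('top','scene'):
    save(n,f'pics/{n}0.png'); c=arm.get_calibration(n); print(n,c['k1'],np.round(c['intrinsics'],1).tolist(),np.round(c['cam_to_world'],3).tolist())
c=arm.get_calibration('wrist');print(np.round(c['cam_to_world'],3).tolist(),c['intrinsics'])
print(arm.grip_depth,arm.current_t(),arm.current_width(),arm.current_tool_rot())
E
```

```text
pics
top 0.02310642307210625 [[383.7, 0.0, 257.8], [0.0, 383.7, 191.3], [0.0, 0.0, 1.0]] [[0.011, -0.996, 0.087, 0.473], [-1.0, -0.011, 0.004, 0.019], [-0.003, -0.087, -0.996, 1.169], [0.0, 0.0, 0.0, 1.0]]
scene 0.040243939321848325 [[448.4, 0.0, 254.0], [0.0, 448.4, 191.9], [0.0, 0.0, 1.0]] [[0.608, 0.585, -0.537, 1.248], [0.794, -0.456, 0.402, -0.527], [-0.01, -0.671, -0.742, 1.102], [0.0, 0.0, 0.0, 1.0]]
[[0.35, -0.906, -0.237, 0.287], [-0.937, -0.339, -0.088, -0.559], [-0.001, 0.253, -0.967, 0.383], [0.0, 0.0, 0.0, 1.0]] [[277.814279     0.         253.68058309]
 [  0.         277.814279   196.80804473]
 [  0.           0.           1.        ]]
0.0188 0.1 0.09126317688025884 [[ 9.36324563e-01  3.51135660e-01 -2.48238021e-04]
 [ 3.51135720e-01 -9.36323980e-01  1.05384164e-03]
 [ 1.37610167e-04 -1.07390305e-03 -9.99999414e-01]]
```

View pics/top0.png

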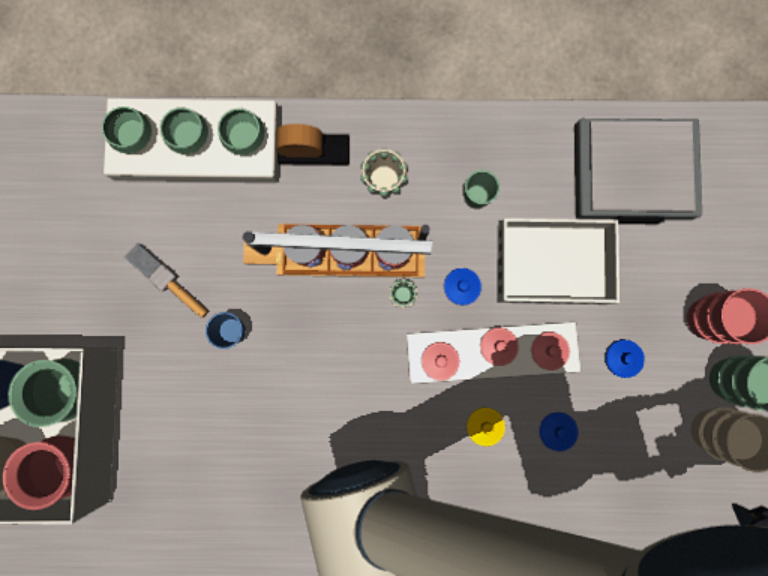

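View pics/scene0.png

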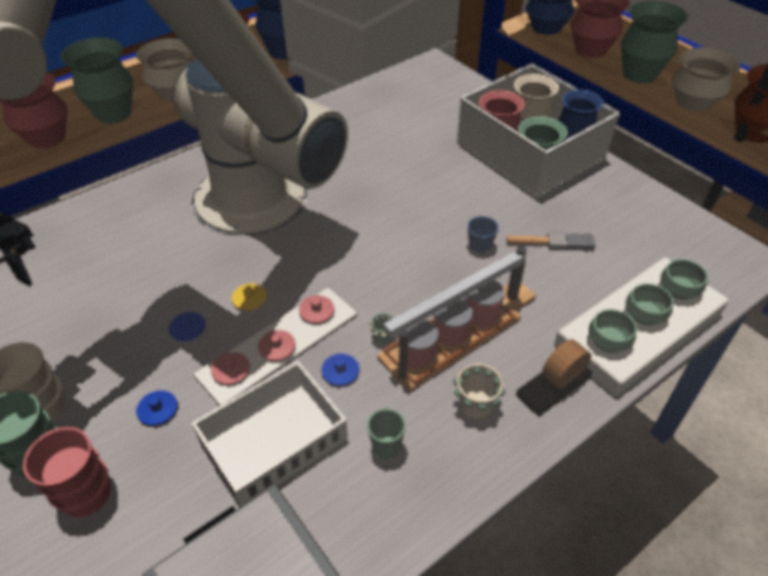

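Top picture: the bar runs from the pivot at (250,240) to its free end at (432,247), in 1.5x pixels. All three jars carry grey covers. The pink lids are at (440,361), (499,346) and (550,350) on the pad. The crate is centred near (560,260), and the sage pot stands at (403,292), next to the rack.

```bash
python3 - <<'E'
from h import *
im=np.load('pics/top0.png.npy'); hsv=cv2.cvtColor(im,cv2.COLOR_RGB2HSV)
def blobs(m,mn):
    n,l,s,c=cv2.connectedComponentsWithStats(m.astype(np.uint8)); return [(l==i,s[i],c[i]) for i in range(1,n) if s[i][4]>mn]
H,S,V=[hsv[...,i].astype(int) for i in range(3)]
rows,cols=np.indices(H.shape)
w=(S<40)&(V>185)
for m,s,c in blobs(w,300):
    r=cv2.minAreaRect(np.argwhere(m)[:,::-1].astype(np.float32)); print('white',s,np.round(c),[np.round(x,1) for x in r])
    b=cv2.boxPoints(r); 
    for z in (.012,.065,.145): print('  z',z,np.round(cast('top',b,z)[:,:2],3).tolist())
o=(H>8)&(H<22)&(S>120)&(V>80)
for m,s,c in blobs(o&(rows<200),100):
    r=cv2.minAreaRect(np.argwhere(m)[:,::-1].astype(np.float32)); print('orange',s,np.round(c),r[1],np.round(cast('top',cv2.boxPoints(r),.02)[:,:2],3).tolist())
p=((H<6)|(H>172))&(S>80)&(V>50)
for m,s,c in blobs(p&(rows>205)&(rows<260)&(cols>260)&(cols<400),100): print('lid',s,c,np.round(cast('top',c,.03),3))
E
```

```text
white [  69   65  115   53 3165] [129.  94.] [array([126. ,  91.2]), array([113.6,  51.2]), np.float64(0.7)]
  z 0.012 [[0.8, 0.606], [0.961, 0.612], [0.962, 0.261], [0.8, 0.258]]
  z 0.065 [[0.785, 0.579], [0.939, 0.585], [0.94, 0.25], [0.785, 0.247]]
  z 0.145 [[0.762, 0.538], [0.905, 0.544], [0.906, 0.233], [0.763, 0.231]]
white [ 336  145   77   57 3432] [370. 174.] [array([374., 173.]), array([56., 76.]), np.float64(90.0)]
  z 0.012 [[0.719, -0.213], [0.721, -0.444], [0.551, -0.44], [0.548, -0.212]]
  z 0.065 [[0.708, -0.202], [0.71, -0.422], [0.547, -0.419], [0.545, -0.201]]
  z 0.145 [[0.691, -0.186], [0.693, -0.39], [0.542, -0.387], [0.539, -0.185]]
white [167 154 122  14 863] [228. 161.] [array([227.5, 160.9]), array([120.8,   8.1]), np.float64(2.8)]
  z 0.012 [[0.661, 0.302], [0.686, 0.301], [0.672, -0.067], [0.647, -0.066]]
  z 0.065 [[0.653, 0.289], [0.677, 0.288], [0.663, -0.063], [0.639, -0.062]]
  z 0.145 [[0.64, 0.269], [0.662, 0.269], [0.649, -0.057], [0.627, -0.056]]
white [335 215  52  33 477] [370. 226.] [array([360.7, 232.4]), array([32.6, 49.4]), np.float64(86.2
[... 744 characters left out ...]
[0.002, 0.115]]
  z 0.065 [[0.174, 0.143], [0.192, 0.047], [0.041, 0.017], [0.023, 0.111]]
  z 0.145 [[0.196, 0.134], [0.212, 0.045], [0.072, 0.017], [0.056, 0.104]]
orange [185  83  29  16 383] [199.  90.] (28.057567596435547, 14.70823860168457) [[0.862, 0.252], [0.908, 0.252], [0.906, 0.165], [0.86, 0.166]]
orange [ 163  161  120   24 1125] [223. 176.] (120.27474212646484, 19.66988754272461) [[0.603, 0.314], [0.663, 0.312], [0.642, -0.051], [0.583, -0.048]]
lid [321 218  24  26 496] [332.52620968 230.63306452] [[ 0.459 -0.198  0.03 ]]
lid [354 221  26  26 498] [366.47590361 233.5060241 ] [[ 0.452 -0.297  0.03 ]]
lid [282 228  24  25 486] [293.36625514 240.14814815] [[ 0.43  -0.082  0.03 ]]
```

```bash
cat >> h.py <<'E'
PIV=np.array([0.652,0.275]); 
def barpose(th,r,off):  # th world deg clockwise from -y ; off to +x side
    t=np.radians(th); d=np.array([-np.sin(t),-np.cos(t)]); n=np.array([np.cos(t),-np.sin(t)])
    return PIV+d*r+n*off, down(-th)
E
python3 - <<'E'
from h import *
arm.grip(0.0); print('w',arm.current_width())
p=arm.current_ee_pos(); arm.move_l([p[0],p[1],.30],feed=.3)
xy,R=barpose(2.5,.268,.045)
print(xy, arm.solve_ik([*xy,.128],R)); 
for t in (20,40,60,76):
    q,Rr=barpose(t,.268,.025); print(t,q,np.round(arm.solve_ik([*q,.128],Rr),0))
arm.move_to([*xy,.25],R); arm.move_l([*xy,.170],feed=.25)
save('wrist','pics/w1.png'); save('scene','pics/s1.png',1.5)
print(arm.current_t(),arm.current_ee_pos())
E
```

```text
w 0.00042245585652684193
[0.68526717 0.0052922 ] [-4.54688524e+00  3.78029157e+01  7.31352437e+01 -2.54444375e-14
  6.90618406e+01 -2.04688524e+00]
20 [0.58383092 0.01461187] [-4. 30. 89. -0. 61. 16.]
40 [0.49888403 0.0536304 ] [ -1.  25. 100.  -0.  55.  39.]
60 [0.43240519 0.11934936] [  8.  21. 107.  -0.  51.  68.]
76 [0.39800879 0.18590754] [ 17.  21. 108.  -0.  51.  93.]
5.1333 [0.68651305 0.00498136 0.17222351]
```

View pics/s1.png

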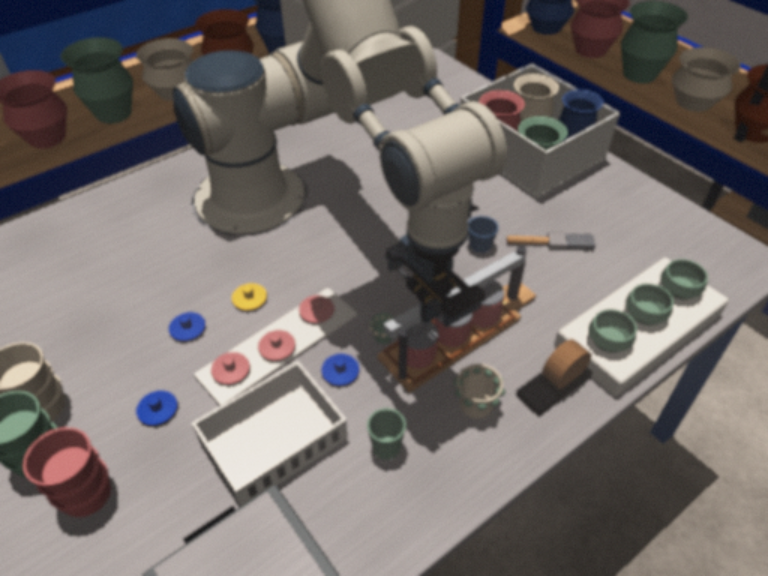

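The closed fingers are just behind the bar on its +x side, between the stop post at (403,350) and mid-row. Next I go down and push.

```bash
python3 - <<'E'
from h import *
xy,R=barpose(2.5,.268,.045)
arm.move_l([*xy,.130],R,feed=.1); print(arm.current_force(),arm.current_ee_pos())
for t in list(range(4,77,9))+[77]:
    q,Rr=barpose(t,.268,.026); arm.move_l([*q,.130],Rr,feed=.12)
    print(t,np.round(arm.current_force(),1),round(arm.current_t(),2))
q,Rr=barpose(74,.268,.05); arm.move_l([*q,.130],Rr,feed=.1); arm.move_l([*q,.30],feed=.3)
arm.move_to([0.50,-0.05,.36],down(0)); arm.grip(.06)
save('top','pics/top2.png'); im=save('wrist','pics/w2.png'); np.save('w2cal.npy',arm.get_calibration('wrist'),allow_pickle=True)
print(arm.current_t())
E
```

```text
[-0.32288242  0.27103329  0.23904631] [0.68556191 0.00527323 0.13054054]
4 [ 0.6 -0.1 -0.2] 6.05
13 [-0.1  0.1 -0. ] 6.55
22 [ 0.5 -0.3 -0.5] 7.05
31 [1.  0.9 0.6] 7.55
40 [0.  0.3 0.7] 8.05
49 [-0.2 -0.1 -0.1] 8.55
58 [-0.6 -0.2  0.2] 9.05
67 [ 0.   0.5 -0.5] 9.55
76 [-1.3 -0.3 -1. ] 10.05
77 [-1.3  0.6 -0.7] 10.3
14.2417
```

View pics/w2.png

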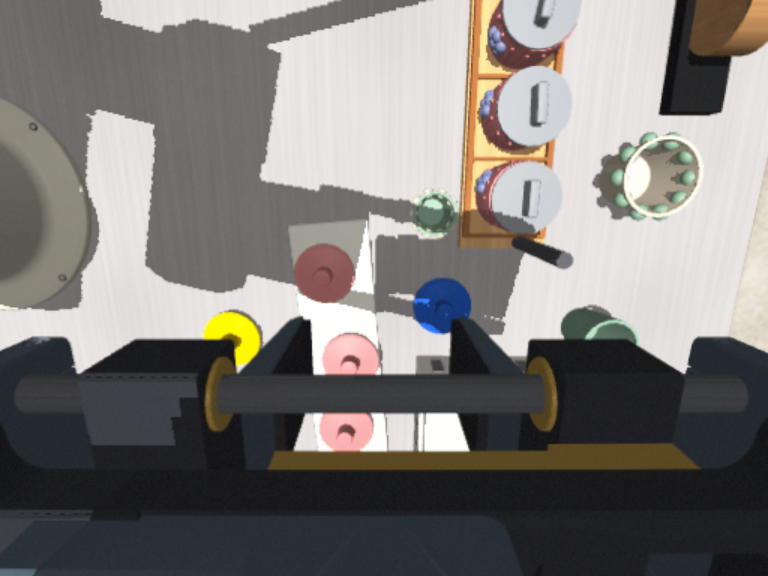

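View pics/top2.png

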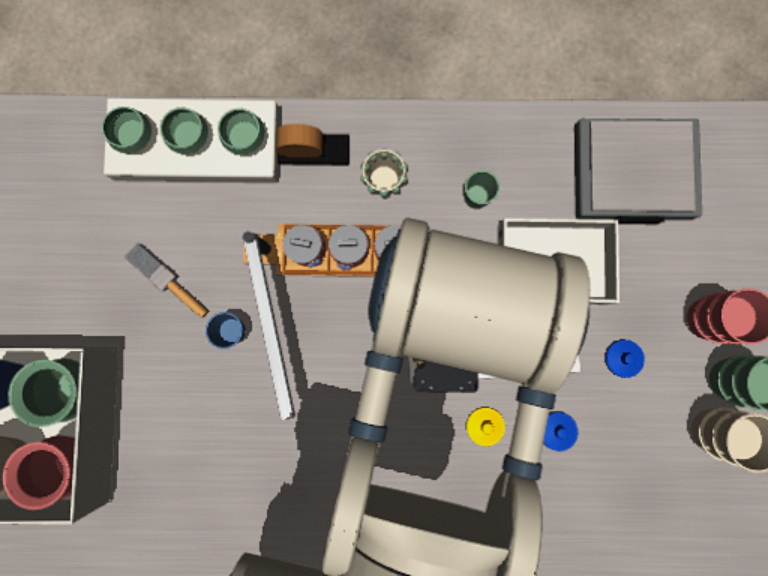

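Bar about 75° open and all three covers in sight: discs at (532,17), (534,108) and (526,198), tabs along the row. Next I locate the discs from two wrist views and check their height.

```bash
cat >> h.py <<'E'
from scipy.optimize import least_squares
def discs(im,mask,mn=300):
    """ellipse-fit convex blobs: [(center uv, axes)]"""
    m=cv2.morphologyEx(mask.astype(np.uint8),cv2.MORPH_OPEN,np.ones((3,3)))
    out=[]
    for c in cv2.findContours(m,cv2.RETR_EXTERNAL,cv2.CHAIN_APPROX_NONE)[0]:
        if cv2.contourArea(c)<mn: continue
        h=cv2.convexHull(c); e=cv2.fitEllipse(h if len(h)>5 else c); out.append((np.array(e[0])+0,e[1],cv2.contourArea(c)/(np.pi*e[1][0]*e[1][1]/4),h[:,0,:]))
    return out
def circ(name,h,z,cal=None):
    P=cast(name,h,z,cal)[:,:2]
    f=least_squares(lambda p:np.hypot(*(P-p[:2]).T)-p[2],[*P.mean(0),.037],loss='soft_l1',f_scale=.001); return f.x
def grey(im):
    i=im.astype(int); return (i[...,2]-i[...,0]>3)&(i[...,2]-i[...,0]<40)&(i.max(2)>110)&(i.max(2)<215)
E
python3 - <<'E'
from h import *
arm.move_to([0.62,-0.0,.32],down(0))
im3=save('wrist','pics/w3.png'); c3=arm.get_calibration('wrist'); im2=np.load('pics/w2.png.npy'); c2=np.load('w2cal.npy',allow_pickle=True).item()
print(im2[72,345],im2[20,230],im2[130,345])
for im,c in((im2,c2),(im3,c3)):
    for d in discs(im,grey(im)):
        print(np.round(d[0]),np.round(d[1]),round(d[2],2), [np.round(circ('wrist',d[3],z,c),4).tolist() for z in (.081,.089,.095)])
E
```

```text
[213 217 221] [229 224 223] [210 214 218]
```

View pics/w3.png

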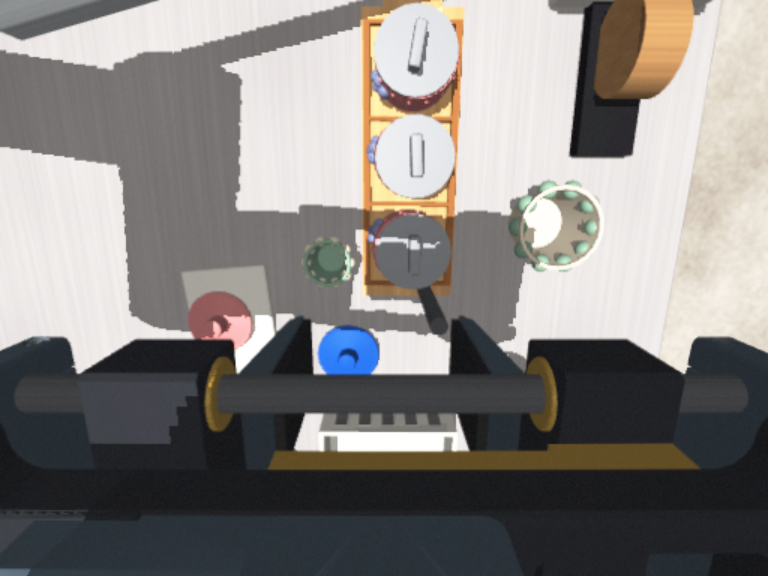

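Discs at (417,49), (414,155) and (411,251), the nearest one shadowed. The mask's upper limit was too low, so I widen it.

```bash
python3 - <<'E'
s=open('h.py').read(); a=s.index('def grey'); s=s[:a]+'''def grey(im):
    i=im.astype(int); d=i[...,2]-i[...,0]; g=(d>=2)&(d<30)&(i.max(2)>60)
    return g
'''; open('h.py','w').write(s)
from h import *
c3=arm.get_calibration('wrist'); im2=np.load('pics/w2.png.npy'); im3=np.load('pics/w3.png.npy'); c2=np.load('w2cal.npy',allow_pickle=True).item()
print(im3[150,265],im3[178,270])
for im,c in((im2,c2),(im3,c3)):
    for d in discs(im[:225],grey(im[:225])):
        if max(d[1])<80 and d[2]>.8: print(np.round(d[0]),np.round(d[1]),round(d[2],2), [np.round(circ('wrist',d[3],z,c),4).tolist() for z in (.081,.089,.095)])
E
```

```text
[107 110 112] [101 104 106]
[351. 131.] [45. 49.] 0.97 [[0.6538, 0.0102, 0.0365], [0.6511, 0.0104, 0.0358], [0.649, 0.0106, 0.0353]]
[356.  70.] [48. 54.] 0.97 [[0.6535, 0.0994, 0.0368], [0.6508, 0.098, 0.0361], [0.6487, 0.097, 0.0357]]
[275. 168.] [48. 49.] 0.96 [[0.6521, 0.0088, 0.0361], [0.6515, 0.0101, 0.0354], [0.651, 0.011, 0.0349]]
[276. 104.] [52. 54.] 0.97 [[0.6519, 0.0987, 0.0364], [0.6512, 0.0982, 0.0357], [0.6508, 0.0978, 0.0351]]
[277.  33.] [55. 62.] 0.96 [[0.6513, 0.1876, 0.0367], [0.6507, 0.1853, 0.0359], [0.6502, 0.1836, 0.0354]]
```

Both views agree at z≈0.089, the expected height for jars standing at 14 mm, and the spacing comes out at 87-88 mm. Now I move the covers.

```bash
cat >> h.py <<'E'
CR=np.array([.628,-.311]); ZT=.24
def pick(xy,z,yaw,wmin,wmax,op=.05,feed=.25):
    R=down(yaw); arm.grip(op); arm.move_to([*xy,ZT],R); arm.move_l([*xy,z+.03],R,feed=feed); arm.move_l([*xy,z],R,feed=.06)
    arm.grip(0.0); w=arm.current_width(); print('grip',round(w,4),'f',np.round(arm.current_force(),1))
    if not wmin<w<wmax: raise SystemExit('bad grip')
    arm.move_l([*xy,z+.03],feed=.08); arm.move_l([*xy,ZT],feed=.25); w=arm.current_width(); print('lift',round(w,4))
    if not wmin<w<wmax: raise SystemExit('lost on lift')
E
python3 - <<'E'
from h import *
for xy,yaw,s in (((.6513,.0102),0,(-30,62)),((.651,.0981),0,(30,0)),((.6507,.1853),-6,(-30,-62))):
    pick(xy,.092,yaw,.006,.014)
    t=CR+np.array(s)/1000; R=down(0)
    arm.move_l([*t,ZT],R,feed=.3); print('at crate',round(arm.current_width(),4))
    arm.move_l([*t,.10],feed=.25); arm.move_l([*t,.030],feed=.1); w=arm.current_width(); print('w',round(w,4),arm.current_force().round(1))
    if w<.006: raise SystemExit('lost')
    arm.grip(.03); arm.move_l([*t,ZT],feed=.3); print('t',arm.current_t())
E
```

```text
grip 0.0096 f [-0.3  0.4  1.2]
lift 0.0095
at crate 0.0101
w 0.0097 [-0.2 -0.4 -0.2]
t 22.7833
grip 0.01 f [-0.5 -0.   1.6]
lift 0.0102
at crate 0.0097
w 0.0095 [ 0.4  1.1 -0.1]
t 32.1583
grip 0.01 f [-1.2  0.2  1.3]
lift 0.0099
at crate 0.0095
w 0.0101 [-0.2 -0.2 -0.3]
t 42.525
```

```bash
python3 - <<'E'
from h import *
arm.grip(.05)
arm.move_to([0.50,-0.36,.34],down(0)); a=save('wrist','pics/w4.png'); np.save('w4cal.npy',arm.get_calibration('wrist'),allow_pickle=True)
arm.move_to([0.62,-0.0,.32],down(0)); b=save('wrist','pics/w5.png'); np.save('w5cal.npy',arm.get_calibration('wrist'),allow_pickle=True)
c=np.vstack([a[:260],b[:230]]); cv2.imwrite('pics/c45.png',cv2.resize(c[:,:,::-1],None,fx=1.2,fy=1.2)); print(arm.current_t())
E
```

```text
45.1667
```

View pics/c45.png

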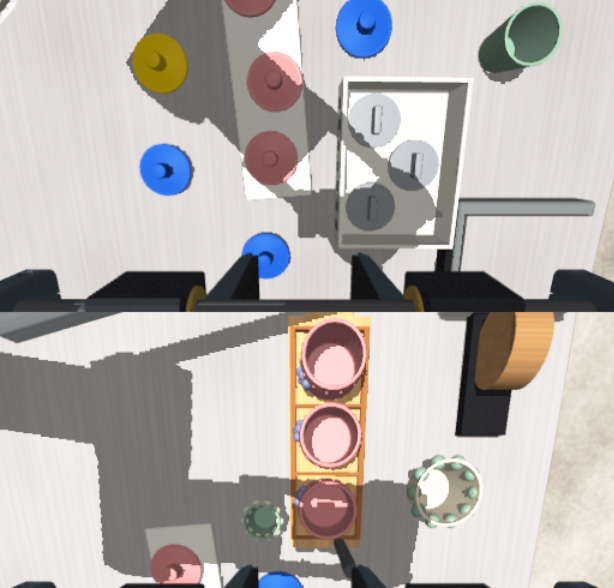

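All three covers lie in the crate. The lids, in crop pixels, are at (250,0), (274,80) and (270,157). The mouths are open at (333,358), (330,435) and (326,508).

```bash
cat >> h.py <<'E'
def pink(im):
    h=cv2.cvtColor(im,cv2.COLOR_RGB2HSV).astype(int); return ((h[...,0]<7)|(h[...,0]>170))&(h[...,1]>45)&(h[...,2]>50)
def farfit(h,z,cal,r):
    """centre of a circle of radius r at height z from the hull points on the side away from the camera"""
    o=np.array(cal["cam_to_world"])[:2,3]; P=cast('wrist',h,z,cal)[:,:2]; 
    u=P.mean(0)-o; u/=np.linalg.norm(u); P=P[(P-P.mean(0))@u>-.002]
    f=least_squares(lambda p:np.hypot(*(P-p).T)-r,P.mean(0),loss='soft_l1',f_scale=.001)
    g=least_squares(lambda p:np.hypot(*(P-p[:2]).T)-p[2],[*P.mean(0),r],loss='soft_l1',f_scale=.001)
    return f.x,g.x,np.abs(f.fun).mean()
E
python3 - <<'E'
from h import *
for n,z,r,rows in (('w5',.084,.036,225),('w4',.024,.038,215)):
    im=np.load(f'pics/{n}.png.npy')[:rows]; c=np.load(f'{n}cal.npy',allow_pickle=True).item()
    for d in discs(im,pink(im)):
        if d[2]<.8: continue
        f,g,e=farfit(d[3],z,c,r); print(n,np.round(d[0]),np.round(d[1]),round(d[2],2),'fix',f.round(4),'free',g.round(4),round(e,4),'all',circ('wrist',d[3],z,c).round(4))
E
```

```text
w5 [146. 213.] [39. 44.] 0.81 fix [ 0.459  -0.0632] free [ 0.4528 -0.0614  0.0304] 0.0005 all [ 0.4553 -0.0621  0.0326]
w5 [272. 164.] [49. 51.] 0.95 fix [0.6485 0.0127] free [0.6487 0.0121 0.0355] 0.0004 all [0.648  0.0139 0.0367]
w5 [274. 102.] [49. 55.] 0.94 fix [0.6478 0.0999] free [0.6491 0.1014 0.0343] 0.0009 all [0.6498 0.0994 0.0357]
w5 [276.  39.] [53. 67.] 0.94 fix [0.6505 0.1816] free [0.6506 0.1822 0.0355] 0.0007 all [0.6501 0.178  0.0383]
w4 [226. 131.] [43. 45.] 0.97 fix [ 0.4534 -0.2993] free [ 0.4525 -0.2996  0.0373] 0.0003 all [ 0.4525 -0.2997  0.0373]
w4 [229.  68.] [47. 50.] 0.97 fix [ 0.4601 -0.2008] free [ 0.4598 -0.2     0.0373] 0.0003 all [ 0.46   -0.1999  0.0373]
```

```bash
cat >> h.py <<'E'
def look(xy,z,r,tag,tz=.27,back=.18):
    arm.move_to([xy[0],xy[1]-back,tz],down(0)); arm.sleep(.15); c=arm.get_calibration('wrist'); im=save('wrist',f'pics/{tag}.png')[:225]
    best=None
    for d in discs(im,pink(im)):
        f,g,e=farfit(d[3],z,c,r); dd=np.hypot(*(f-xy)); 
        if d[2]>.8 and (best is None or dd<best[0]): best=(dd,f,g,e)
    print(tag,None if best is None else (best[1].round(4),best[2].round(4),round(best[3],4)),'t',round(arm.current_t(),1)); return best
def lid_on(xy,jar,tag):
    b=look(np.array(xy),.024,.038,tag)
    if b is None or b[0]>.06 or b[3]>.001 or not .035<b[2][2]<.040: raise SystemExit('lid not clear')
    pick(b[1],.0275,0,.018,.026)
    arm.move_l([*jar,ZT],down(0),feed=.3); w=arm.current_width(); print('over jar',round(w,4))
    if w<.018: raise SystemExit('lost')
    arm.move_l([*jar,.125],feed=.2); arm.move_l([*jar,.099],feed=.05); print(arm.current_force().round(1))
    arm.move_l([*jar,.0945],feed=.03); f=arm.current_force(); print('down',f.round(1),arm.current_ee_pos().round(4),round(arm.current_width(),4))
    if f[2]>6: raise SystemExit('contact')
    arm.grip(.04); arm.move_l([*jar,.15],feed=.1); arm.move_l([*jar,ZT],feed=.3); print('t',arm.current_t())
E
python3 - <<'E'
from h import *
lid_on((.4525,-.2997),(.6505,.182),'l0')
look(np.array([.6505,.182]),.090,.038,'p0',tz=.32,back=.17)
E
```

```text
l0 (array([ 0.4523, -0.3022]), array([ 0.4523, -0.3014,  0.0374]), np.float64(0.0002)) t 47.2
grip 0.0213 f [0.3 0.2 2.9]
lift 0.0212
over jar 0.021
[-0.3  0.7 -1.2]
down [ 0.3  0.5 -1.4] [0.6504 0.182  0.0944] 0.0211
t 56.9167
p0 (array([0.6497, 0.0962]), array([0.6505, 0.1003, 0.0346]), np.float64(0.0012)) t 57.9
```

View pics/p0.png

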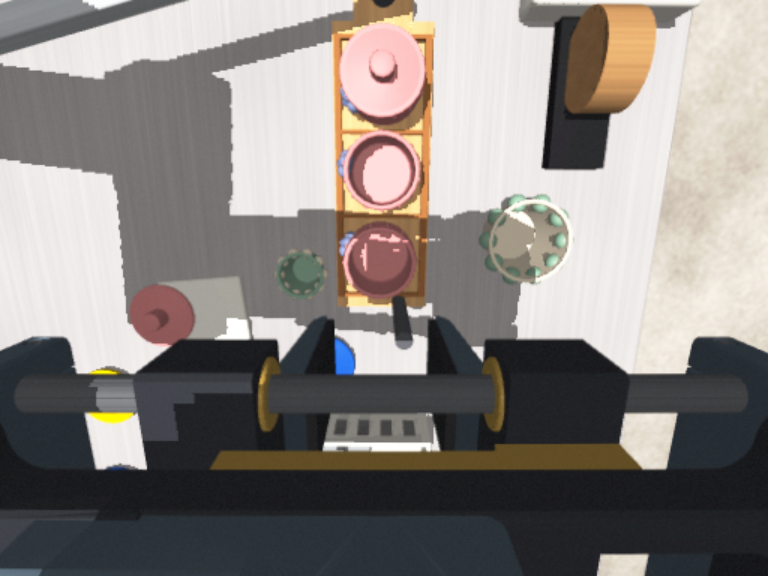

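Lid seated and level on the far jar (383,73). The middle jar's rim is centred at (382,170) and the near one at (380,259).

```bash
python3 - <<'E'
from h import *
print(cast('wrist',np.array([[382,170.5],[343,170.5],[421,170.5],[382,132],[382,209],[380,259.5],[380,221],[380,298]])/1.5,.084).round(4))
im=np.load('pics/p0.png.npy')[:225]; c=arm.get_calibration('wrist')
for d in discs(im,pink(im)): print(np.round(d[0]),[farfit(d[3],z,c,r)[i].round(4) for z,r,i in((.084,.036,0),(.084,.036,1),(.096,.038,1),(.090,.038,0))])
E
```

```text
[[ 0.6517  0.0996  0.084 ]
 [ 0.6153  0.0996  0.084 ]
 [ 0.6881  0.0997  0.084 ]
 [ 0.6516  0.1334  0.084 ]
 [ 0.6518  0.0644  0.084 ]
 [ 0.6499  0.0157  0.084 ]
 [ 0.6498  0.0531  0.084 ]
 [ 0.6499 -0.0234  0.084 ]]
[107. 210.] [array([ 0.4299, -0.043 ]), array([ 0.4258, -0.0421,  0.0324]), array([ 0.4325, -0.0384,  0.0315]), array([ 0.436 , -0.0417])]
[253. 173.] [array([0.6489, 0.013 ]), array([0.649 , 0.0127, 0.0357]), array([0.649 , 0.0148, 0.0347]), array([0.6486, 0.0173])]
[254. 113.] [array([0.6505, 0.0994]), array([0.6506, 0.1004, 0.0352]), array([0.6507, 0.1   , 0.0341]), array([0.6499, 0.0961])]
[255.  45.] [array([0.6513, 0.1818]), array([0.6519, 0.186 , 0.0325]), array([0.6518, 0.183 , 0.0316]), array([0.651 , 0.1775])]
```

```bash
python3 - <<'E'
from h import *
lid_on((.460,-.2005),(.6505,.0997),'l1')
lid_on((.430,-.084),(.649,.0135),'l2')
look(np.array([.6505,.182]),.090,.038,'p2',tz=.30,back=.20)
save('scene','pics/s2.png')
E
```

```text
l1 (array([ 0.4599, -0.2009]), array([ 0.4599, -0.2003,  0.0375]), np.float64(0.0002)) t 59.7
grip 0.0213 f [-0.6  0.2  2.9]
lift 0.0209
over jar 0.0211
[ 0.6 -0.3 -0.5]
down [ 0.6  0.6 -1.5] [0.6504 0.0997 0.0944] 0.0213
t 69.025
l2 (array([ 0.392 , -0.0635]), array([ 0.3917, -0.0627,  0.0374]), np.float64(0.0004)) t 70.8
grip 0.0211 f [-0.3  0.5  5.5]
lift 0.0212
over jar 0.0214
[-0.4  0.7 -1.4]
down [ 0.3  0.7 -1.6] [0.6489 0.0135 0.0944] 0.0214
t 79.9
p2 (array([0.6495, 0.0164]), array([0.6497, 0.0154, 0.0372]), np.float64(0.0003)) t 80.5
```

```bash
python3 - <<'E'
import numpy as np,cv2
a=np.load('pics/p2.png.npy')[:240,140:400]; b=np.load('pics/s2.png.npy')[160:280,220:400]
a=cv2.resize(a,None,fx=2,fy=2); b=cv2.resize(b,None,fx=2,fy=2,interpolation=cv2.INTER_CUBIC)
b=np.vstack([b,np.zeros((a.shape[0]-b.shape[0],b.shape[1],3),np.uint8)])[:a.shape[0]]
cv2.imwrite('pics/c6.png',np.hstack([a,b])[:,:800,::-1])
E
```

```text
(no output)
```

View pics/c6.png

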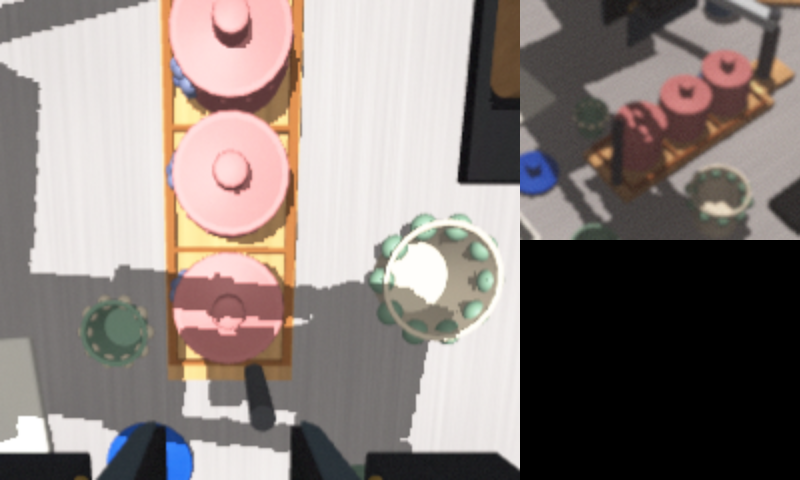

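Seen from above, all three lids look concentric on their jars. The near one is shadowed and half hidden in the scene view, so I check its level from a low side view.

```bash
python3 - <<'E'
from h import *
from scipy.spatial.transform import Rotation as Ro
R=Ro.from_euler('y',-42,degrees=True).as_matrix()@down(-90)
print(R[:,2]); p=[.40,.05,.17]
print(arm.solve_ik(p,R))
arm.move_l([.5,.02,.3],down(0),feed=.3)
arm.move_to([.40,.05,.24],R); arm.move_l(p,R,feed=.2); arm.sleep(.2)
im=save('wrist','pics/w7.png'); cv2.imwrite('pics/c7.png',cv2.resize(im[:230,100:420,::-1],None,fx=2.4,fy=2.4)); print(arm.current_t())
E
```

```text
[ 0.66913061  0.         -0.74314483]
[ -3.38588621  14.63771636 146.89021722 174.33068655  23.58099415
 -87.3189044 ]Traceback (most recent call last):
  File "<stdin>", line 7, in <module>
rig.Unreachable: the arm cannot take that pose within its joint ranges
```

```bash
python3 - <<'E'
from h import *
from scipy.spatial.transform import Rotation as Ro
print(arm.current_ee_pos())
for t in (40,35,30,25):
  R=Ro.from_euler('y',-t,degrees=True).as_matrix()@down(-90)
  ok=False
  for p in ([.40,.04,.20],[.42,.04,.24],[.44,.03,.26]):
    q=arm.solve_ik(p,R)
    if q is not None and abs(q[3])<60:
        print(t,p,np.round(q)); arm.move_to(p,R); ok=True; break
  if ok: break
arm.sleep(.2)
im=save('wrist','pics/w7.png'); cv2.imwrite('pics/c7.png',cv2.resize(im[:230,100:420,::-1],None,fx=2.4,fy=2.4)); print(arm.current_t())
E
```

```text
[0.50009526 0.02017387 0.30014626]
40 [0.42, 0.04, 0.24] [ -6.  -2. 134.  24.   9.  62.]
82.6083
```

View pics/c7.png

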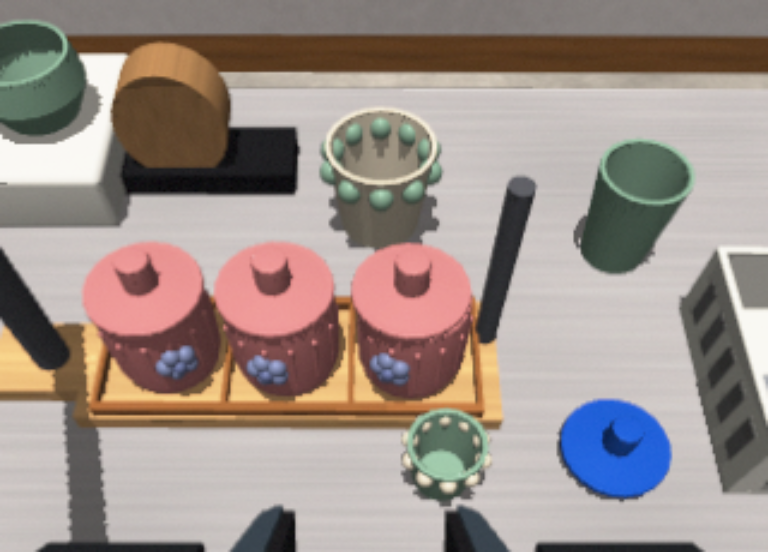

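All three lids are level and seated: knobs upright, discs parallel to the rims. The jars stand in their pockets and pot0 is untouched. Now I close the bar.

```bash
python3 - <<'E'
from h import *
arm.move_to([.45,.05,.32],down(0)); arm.grip(0.0)
q,R=barpose(77,.268,-.06); print(q,np.round(arm.solve_ik([*q,.13],R)))
arm.move_to([*q,.30],R); arm.move_l([*q,.17],feed=.25); arm.move_l([*q,.131],feed=.1); print(arm.current_force().round(1))
for t in list(np.arange(75,5,-8))+[5]:
    q,R=barpose(t,.268,-.026); arm.move_l([*q,.131],R,feed=.11)
    f=arm.current_force(); print(t,f.round(1))
    if np.linalg.norm(f)>12: raise SystemExit('force')
for t in np.arange(4.5,-3,-.4):
    q,R=barpose(t,.268,-.026); arm.move_l([*q,.131],R,feed=.02); arm.sleep(.1); f=np.mean([arm.current_force() for _ in range(5)],0); print(round(t,1),f.round(1))
    if abs(f[0])>4: break
print(arm.current_t())
E
```

```text
[0.37737176 0.27317532] [ 29.  22. 105.  -0.  53. 106.]
[-0.1  0.5 -0.4]
75 [-0.  -0.4 -0.3]
67 [-0.3  0.3 -0.1]
59 [-0.  -0.1  0.8]
51 [-1.   0.4 -0.6]
43 [ 0.2 -0.6 -0.1]
35 [-0.7 -0.4 -0.5]
27 [ 0.  -0.6 -0.9]
19 [ 0.2 -0.6 -0.3]
11 [ 0.1 -0.3 -0.4]
5 [-0.4  0.1  0.1]
4.5 [-0.9  0.7 -0.3]
4.1 [1.1 0.3 0.2]
3.7 [ 0.4 -0.2 -0.2]
3.3 [-0.3 -0.1 -0.5]
2.9 [0.4 0.5 0.8]
2.5 [-0.3  0.2  0.2]
2.1 [-0.3  0.4 -0.4]
1.7 [-1.3  0.2  0.3]
1.3 [ 1.2 -0.4  0.7]
0.9 [ 0.8 -0.  -0.9]
0.5 [ 0.4 -1.7  0.9]
0.1 [-0.6  0.5 -0.2]
-0.3 [ 0.1 -0.2 -0.1]
-0.7 [-3.5 -0.9  1.7]
-1.1 [-13.9  -0.2   9.1]
97.5833
```

```bash
python3 - <<'E'
from h import *
q,R=barpose(-.7,.268,-.0275); arm.move_l([*q,.131],R,feed=.02)
q,R=barpose(-.7,.268,-.06); arm.move_l([*q,.131],R,feed=.06); arm.move_l([*q,.26],feed=.25)
arm.move_to([.30,-.45,.30],down(-70)); arm.sleep(.3)
t=save('top','pics/top3.png'); s=save('scene','pics/s3.png')
A=t[120:250,150:420]; B=s[140:330,120:370]
A=cv2.resize(A,None,fx=2.2,fy=2.2); B=cv2.resize(B,None,fx=1.5,fy=1.5)
w=max(A.shape[1],B.shape[1]); pad=lambda I:np.pad(I,((0,0),(0,w-I.shape[1]),(0,0)))
cv2.imwrite('pics/c8.png',np.vstack([pad(A),pad(B)])[:,:,::-1]); print(arm.current_t())
E
```

```text
101.625
```

View pics/c8.png

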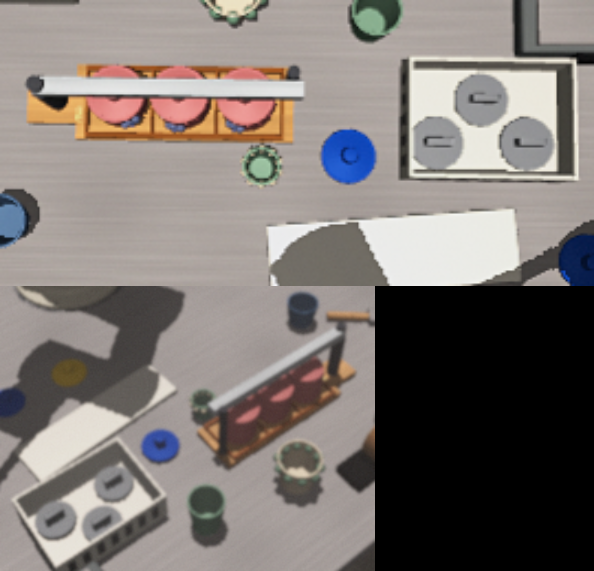

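Final pictures: the bar lies against the stop post at (293,72) over the three lidded jars, all three covers are in the crate, and nothing else has moved.

```bash
python3 -c "
from rig import arm
arm.sign_off(); print(arm.current_t())"
```

```text
the job is handed in; nothing more can be done
the job is handed in; nothing more can be done
```

The job is done and handed in at about 102 s of the 210 s allowed. The sign-off gave no verdict.

- **Bar opened:** I pushed it to about 75° open near its free end, with contact forces under 2 N.
- **Covers:** All three transit covers were there. Each went into the white crate, and the final pictures show all three inside.
- **Lids:** All three lids are on the jars. One had been knocked about 4 cm; I found it again in a fresh picture before picking it up. A low side view before closing showed every lid level and seated, with the jars in their pockets.
- **Bar closed:** I pushed it back until it met the stop. The force rose to about 14 N sideways and 9 N upward at contact. The final views show it resting on the stop post.

**Disagreements:**
- The jar-centre fits differed by 1–3 mm between views, within the plug's 5.5 mm of play.
- My early picture estimate put the closed bar about 3° away from where it actually met the stop.
- After closing, I checked the lids only in the overhead and scene views, where the bar partly hides them. Nothing looked disturbed.

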